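# Load the photon-counting chamber and hold its shutter open

## Robot

A 6-joint arm with a two-finger parallel gripper is mounted at the origin on the work surface. World frame = base frame: x ahead of the robot, y to its left, z up, the work surface at z = 0. Lengths are in m, angles in degrees, forces in N, time in s.
With the tool pointing down it reaches from about 0.4 to 0.825 m from the base axis. Payload 7 kg.
Tool frame: the origin (TCP) lies at the very end of the fingers, on their centre line; the grasp point (between the pads) lies 19 mm behind it; z points along the fingers, y is the line along which they close (so a half turn about z gives the same grasp; the last joint's range is limited). The gripper opens to 88 mm and grips with 3 to 60 N. Pads are 19 mm wide; open, the fingers measure 130 mm over their backs; the gripper's body (78 mm by 193 mm) begins 47 mm behind the grasp point.
Start: joints at [82.111, 20.546, 0.682, 0, -70.136, -16.507], TCP at [0.279, 0.615, 0.227] pointing down, gripper open.
Joint ranges: [-176.03, 176.03], [-82.01, 121.73], [-58.28, 71.71], [-173.87, 95.51], [-174.79, -0.11], [-173.66, 173.66]. Speed limits (degrees/s): [136.94, 136.94, 172.46, 180, 180, 180].

## Interface

Orientations are given as [roll, pitch, yaw] about the fixed x, y, z axes, in that order (R = Rz(yaw) Ry(pitch) Rx(roll)).
In Python, from plant import get_state, imaging, r, finder gives the robot as it stands.
- The arm moves only by the shell command python3 -m handwheel 'ROWS' [FORCE]. ROWS is JSON, a list of rows, each a list of 5 numbers: the closure, from 0 (fully open) to 1 (shut), then the shift along the world's x, y, z in cm, then the turn about the world's z in degrees. A call has 1 to 8 rows; each row is the pose to reach, as a shift and turn from the pose commanded when the call began; what a row does not reach only later rows make up. A row lasts 1/8 s, in which the tool goes at most 62.5 mm and 10.7 degrees, less where a joint would pass 70% of its speed; a pose out of reach is approached as far as the arm can. A call with a gripper value outside its range is refused whole. The fingers move at their own pace and stop on an object; FORCE is the grip in N (left out, the last holds). Time passes only in rows, so rows that repeat a pose let the fingers close. It gives the time, the measured TCP pose, the force, the opening and the grip force at its end, in the units of the state.
- get_state(): the state, without advancing time (a new reading comes with each control period).
- imaging.capture(name): name is "scene" or "top"; returns (picture, depth): 420x560x3 uint8, red, green, blue; 420x560 float32, m along the optical axis (not along the pixel's ray), 0 where there is no reading.
- imaging.get_calibration(name): a dict with "fx", "fy", "cx", "cy" (pixels), "dist" ([k1, k2, p1, p2, k3] as OpenCV has them; the pictures are not rectified), "rvec" (rotation vector, rad) and "tvec" (3), from world to camera coordinates, as OpenCV has them. Camera axes: x right, y down, z forward; pixel columns grow to the right and rows downward; lengths in m; the calibration is good to about 2 mm. A picture is of the moment at which its call begins. get_calibration takes no time and is no camera call.
- r.close_job(): hands the job in; it is judged then, once.
Trained networks look in the newest picture that a camera, given by its name, has taken for a name from the list of things; names that differ only in an ending like _2 or _b are one class to them, and where a whole thing is asked for, a point or a joint stands for the part that bears it (a point fixed in the world has none). Each returns a list of dicts, best first, with "p" (0 to 1); they miss things now and then, are a little off and sometimes report something else, mostly with a low value. They report only what shows in the picture. A call takes as long as a camera call. They do not tell look-alikes from the thing itself.
- finder.cut_out(camera, query): "region" (420x560 bool, what is visible of it) and "pixel" ([column, row] in pixels, amid what is visible of it).
The state is a dict: "time_s": time; "joints": joint angles; "qd": joint speeds; "joint_torque": joint torques, N m; "tcp_pos": TCP position; "eef_rot": TCP orientation; "contact_force": force on the tool from outside, world axes, zero at the start; "moment": the same for the moment, N m; "gripper_width": finger opening in m; "gripper_force": force on a finger pad.
Only numpy, scipy, OpenCV 4.12 (cv2) and the standard library are available. Lean on these libraries where they do the work, as an engineer would, in place of code of your own. Each camera call takes 0.05 s, during which the arm holds its last target. There are 200 camera calls.

## Task

Take the tall sample vial from the rack and stand it fully down in the well of the light-tight sample chamber, then fit the bayonet cap over it: push the cap down against the spring seat and twist it clockwise (seen from above) all the way to its stop, about a quarter turn, which opens the shutter. The shutter springs shut as soon as the cap is let go, so finish while still gripping the cap and holding it turned home. Leave the short vials and the other things on the bench where they are.

Things in the scene. Friction and masses are not known exactly. Their poses are not given: they have to be found in the camera images.
- vial: the tall sample vial: clear glass, 26 mm diameter, 75 mm tall over its white screw cap (the top 16 mm, also 26 mm wide), about 35 g. It stands upright in one of the rack's holes, 35 mm deep, so its upper 40 mm stand out. Origin: centre of its underside, z up
- rack: white block 220 x 60 x 45 mm fixed to the bench, with four holes of 29 mm diameter and 35 mm deep in one row along its x axis, at x = -78, -26, 26 and 78 mm; origin: centre of its underside. The tall vial stands in one of the holes, two short vials (26 mm diameter, 55 mm tall, upper 20 mm standing out) in others, one hole is empty
- short_vial1: a short vial in the rack, 26 mm diameter, 55 mm tall, to be left alone; origin at its underside
- short_vial2: the other short vial in the rack, same size, to be left alone; origin at its underside
- chamber: fixed sample chamber: grey housing 120 x 120 mm, 56 mm high, carrying an aluminium bayonet collar (inner diameter 62, outer 76, rim 80 mm above the bench); a dark detector tube 48 mm thick, axis 30 mm up, sticks out to 165 mm along +x. Origin: centre of the underside, on the collar's axis; z up. The collar's two entry slots lie at its +x and -x sides
- well_mouth (a point): point on the chamber's axis in the mouth of the dark vial well that stands inside the collar, level with the collar rim (80 mm above the bench). Well bore 29 mm, outside 35 mm, 45 mm deep (floor 35 mm above the bench): the seated tall vial stands 30 mm out
- cap: light-tight bayonet cap, bare aluminium, about 160 g, standing open end down: hollow cylinder, outer diameter 56, inner 44, 68 mm tall (63 inside), with a black grip bar on top, 44 mm long along the cap's x, 16 thick, 25 tall (93 mm in all). Origin: centre of its lower edge, z up. Notches in the lower edge at +y and -y take the shutter's dogs by themselves
- cap_grip (a point): point on the cap's axis in its grip bar, 81 mm above the lower edge
- seat (a joint): how far the sprung seat ring inside the collar is pushed down, m: 0 at rest (the cap's lower edge then lies 18 mm below the rim), 0.010 at the bottom stop; 3 N at rest to 6 N at the bottom. The pins pass under the roof from 7 mm down (push 8 to 9); when turned, the spring lifts them against the roof, seat about 0.007 if not pressed further
- shutter (a joint): angle of the rotary shutter ring, rad: 0 shut, grows clockwise from above as the cap turns it (it lags the cap by up to 0.15), about 1.25 to 1.4 with the cap at its stop. Return spring of 0.16 N m at 0 rising to 0.30 N m at 1.4: let go, the cap turns back and pops up
- objective: steel microscope objective standing on the bench, 27 mm diameter, 44 mm tall. To be left where it is; origin at its underside
- post: thin steel optics post, 12.7 mm, 58 mm tall, on a 25 mm foot. To be left where it is; origin at its underside
- table_clamp: flat dark clamp 75 x 30 x 10 mm with a bolt head. To be left where it is; origin at its underside
- lens_ring: black ring 31 mm diameter, 20 mm tall. To be left where it is; origin at its underside
- hex_driver: driver with red handle, 160 mm long, lying. To be left where it is; origin at its underside
- slide_box: grey flat box 60 x 60 x 26 mm. To be left where it is; origin at its underside
- entry_slot (a point): middle of the +x entry slot at the collar rim, 34 mm from the axis, 80 mm up; a like one at -x. 10 mm wide, flared to 16 mm at the rim. Each slot runs 12 mm down, then clockwise seen from above under the collar's roof to a stop: a pin that is fully home has turned 1.4 rad from the entry
- cap_pin (a point): outer end of the cap's +x pin. Two steel pins, 6 mm thick, 10 mm above the lower edge, stick out at +x and -x, in line with the grip bar, 72 mm over their ends. A half turn of the cap makes no difference
There are look-alikes about, which are no part of the job. What is shaped like the vial but orange or yellow is not meant.

How it is judged (in metres and radians):
On the way, in this order (a step that is already met when the one before it is completed fails the run):
1. the tall vial stands fully down in the chamber's well, let go (horizontal distance between vial and well_mouth below 0.005 m and z of vial in the frame of chamber below 0.0385 m and angle between vial's own z axis and vertical below 0.12 rad and contact force between the fingers and vial below 0.05 N), for 0.2 s.
2. the cap is over the vial and pushed down against the spring seat (horizontal distance between cap and well_mouth below 0.006 m and value of joint seat above 0.005 m), for 0.1 s.
At the end, for the whole second after the job is handed in: vial in the well (6 mm, underside below 39.5 mm, tilt < 0.12 rad); cap in the collar (6 mm, lower edge below 58 mm, tilt < 0.08), turned over 1.25 rad, shutter past 1.1 rad, seat down over 5 mm; fingers grip the cap with over 2 N and it is still (all of step 2 and horizontal distance between vial and well_mouth below 0.006 m and z of vial in the frame of chamber below 0.0395 m and angle between vial's own z axis and vertical below 0.12 rad and z of cap in the frame of chamber below 0.058 m and angle between cap's own z axis and vertical below 0.08 rad and angle between the x axis of cap and the x axis of chamber, either way round above 1.25 rad and value of joint shutter above 1.1 rad and contact force between the fingers and cap above 2 N and linear speed of cap below 0.02 m/s); the arm keeps its last pose, push and grip.
It fails at once if a short vial is pulled up or knocked out of the rack (distance of any of short_vial1, short_vial2 from where it was at the start of the episode above 0.02 m).
It fails at once if a bystander on the bench is shoved away (distance of any of objective, post, table_clamp, lens_ring, hex_driver, slide_box from where it was at the start of the episode above 0.04 m).
It fails at once if an upright bystander is knocked over (angle between any of objective, post, lens_ring's own z axis and vertical above 0.6 rad).
It also fails if it takes over 59 s, if anything falls off the work surface, if the arm or the gripper's body presses on something with over 40 N, if the wrist force passes 120 N, or if a joint passes its speed limit or range.

## Working session

There is one attempt and no reset: what is moved stays moved. The work goes in short steps, Python scripts to look and compute and a shell command to move; the robot and the scene stay as the last step left them, time stands still between calls to the robot, and variables do not carry over. Pictures are saved under pics/ and viewed, at most 10 in all, crops included, and the job is handed in when it is done.

```bash
ls; mkdir -p pics
cat > h.py <<'E'
import numpy as np, cv2
from plant import get_state, imaging, r, finder
def cal(n):
    c=imaging.get_calibration(n); K=np.array([[c['fx'],0,c['cx']],[0,c['fy'],c['cy']],[0,0,1.]])
    return K,np.array(c['dist'],float),cv2.Rodrigues(np.array(c['rvec'],float))[0],np.array(c['tvec'],float).ravel()
def cloud(n,depth,mask=None):
    K,D,R,t=cal(n)
    if mask is None: mask=np.ones(depth.shape,bool)
    v,u=np.nonzero(mask&(depth>0)); z=depth[v,u]
    p=cv2.undistortPoints(np.stack([u,v],1).astype(float)[:,None],K,D)[:,0]
    return (np.c_[p*z[:,None],z]-t)@R, np.stack([u,v],1)
def proj(n,P):
    K,D,R,t=cal(n); return cv2.projectPoints(np.atleast_2d(P).astype(float),cv2.Rodrigues(R)[0],t,K,D)[0][:,0]
E
python3 - <<'E'
from h import *
for n in ('scene','top'):
    im,d=imaging.capture(n); cv2.imwrite(f'pics/{n}0.png',im[:,:,::-1]); np.save(f'{n}0.npy',d)
    K,D,R,t=cal(n); print(n,K[0,0],D,'campos',-R.T@t,'fwd',R[2])
    for q in ('vial','rack','chamber','cap','short_vial1'):
        for o in finder.cut_out(n,q)[:5]:
            P,_=cloud(n,d,o['region'])
            if len(P): print(n,q,round(o['p'],2),np.round(o['pixel']),len(P),'med',np.median(P,0).round(3),'lo',np.percentile(P,2,0).round(3),'hi',np.percentile(P,98,0).round(3))
s=get_state(); print(s)
E
```

```text
pics
scene 490.23110046311865 [0.05693435 0.         0.         0.         0.        ] campos [ 1.34893383 -0.50769889  0.75414361] fwd [-0.70243009  0.4472769  -0.55365635]
scene vial 0.64 [381. 230.] 255 med [0.673 0.212 0.048] lo [0.659 0.207 0.011] hi [0.679 0.226 0.078]
scene vial 0.63 [396. 218.] 310 med [0.653 0.279 0.045] lo [0.634 0.272 0.002] hi [0.661 0.317 0.079]
scene vial 0.52 [390. 201.] 186 med [0.594 0.316 0.053] lo [0.583 0.31  0.01 ] hi [0.601 0.329 0.078]
scene vial 0.5 [364. 196.] 200 med [0.566 0.238 0.069] lo [0.447 0.23  0.002] hi [0.575 0.346 0.089]
scene rack 0.7 [342. 201.] 1714 med [0.505 0.212 0.038] lo [0.388 0.181 0.004] hi [0.596 0.271 0.049]
scene chamber 0.64 [271. 256.] 3609 med [ 0.617 -0.079  0.055] lo [ 0.51  -0.122  0.003] hi [0.725 0.001 0.082]
scene cap 0.63 [180. 275.] 1026 med [ 0.583 -0.265  0.06 ] lo [ 0.555 -0.287  0.004] hi [ 0.595 -0.236  0.094]
scene short_vial1 0.56 [317. 179.] 84 med [0.414 0.21  0.063] lo [0.4   0.202 0.047] hi [0.422 0.224 0.069]
scene short_vial1 0.52 [299. 270.] 205 med [ 0.68  -0.026  0.029] lo [ 0.665 -0.035 -0
[... 1010 characters left out ...]
 -0.234  0.094]
{'time_s': 0.6, 'joints': array([ 8.21115983e+01,  2.05446826e+01,  6.81202823e-01, -1.19324025e-03,
       -7.01351477e+01, -1.65076330e+01]), 'qd': array([-0.02043274,  0.05635278,  0.01084014, -0.03025817,  0.04042812,
       -0.09440506]), 'joint_torque': array([ 8.30761692e-04, -5.81988931e+01,  2.93182451e+01,  6.99973941e+00,
        1.24148367e-02, -1.96352067e-05]), 'tcp_pos': array([0.27879518, 0.61470372, 0.22657068]), 'eef_rot': array([-1.79999003e+02,  1.46596860e-03, -2.43964402e+01]), 'contact_force': array([1.18074231, 0.42236895, 0.54318662]), 'moment': array([-0.05568818, -0.03815926, -0.02835671]), 'gripper_force': 0.0, 'gripper_width': 0.08791141494542087}
```

Run:
```python
import cv2
a=cv2.imread('pics/scene0.png')[130:340,100:460]; b=cv2.imread('pics/top0.png')[110:290,90:460]
cv2.imwrite('pics/c1.png',cv2.resize(a,None,fx=2.2,fy=2.2,interpolation=3)); cv2.imwrite('pics/c2.png',cv2.resize(b,None,fx=2.15,fy=2.15,interpolation=3))
```

```text
(no output)
```

View pics/c1.png

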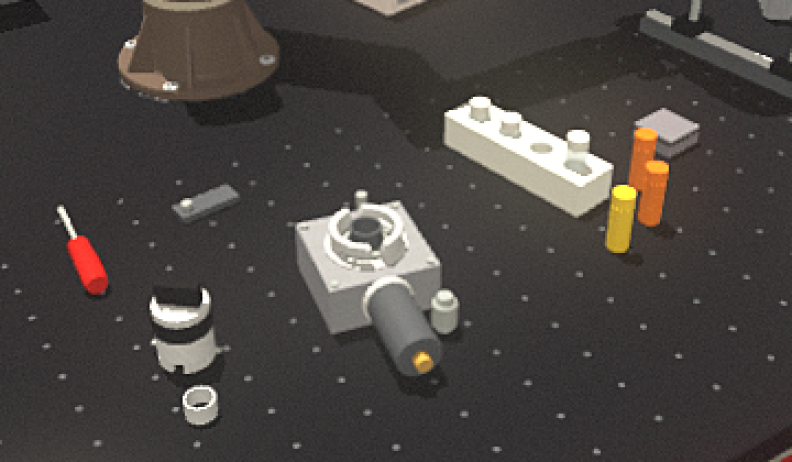

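View pics/c2.png

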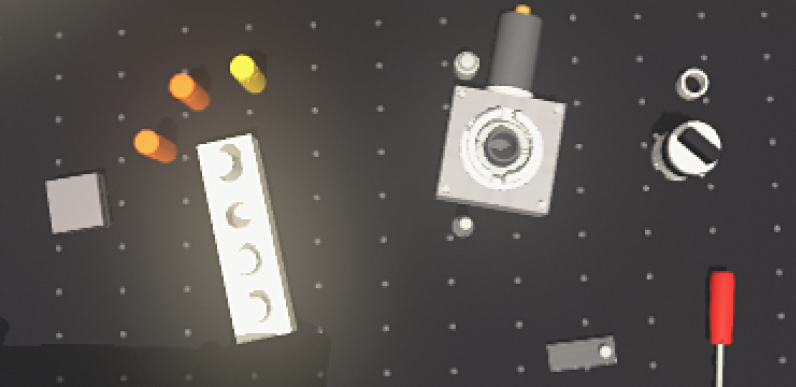

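The vial candidates in scene pixels are the clear one with a white cap in the rack at (362,195), orange at (393,206) and (398,218), yellow at (382,230), and the two short vials at (317,179) and (332,186). The target is the clear tall vial in the rack's +x end hole, which is (195,186) in the top picture. In that picture the collar is at about (324,178) and the cap at about (411,179). Next I measure precisely.

```bash
cat >> h.py <<'E'
from scipy.optimize import least_squares
def circ(P,R=None):
    f=(lambda p:np.hypot(P[:,0]-p[0],P[:,1]-p[1])-(R if R else p[2]))
    s=least_squares(f,[*P[:,:2].mean(0)]+([] if R else [.03]),loss='soft_l1',f_scale=.001); return s.x
def near(P,c,r,z0,z1): return P[(np.hypot(P[:,0]-c[0],P[:,1]-c[1])<r)&(P[:,2]>z0)&(P[:,2]<z1)]
def rect(P):
    (c,s,a)=cv2.minAreaRect((P[:,:2]*1000).astype(np.float32)); return np.round(c,1),np.round(s,1),round(a,1)
def mid(P): return (np.percentile(P,3,0)+np.percentile(P,97,0))/2
E
python3 - <<'E'
from h import *
for n in ('scene','top'):
    d=np.load(n+'0.npy'); P,uv=cloud(n,d)
    V=near(P,(.561,.236),.025,.080,.092); print(n,'vialtop',len(V),V[:,:2].mean(0).round(4),rect(V),'z',np.median(V[:,2]))
    B=near(P,(.58,-.06),.09,.050,.062); print(' housing',rect(B),np.median(B[:,2]))
    C=near(P,(.58,-.06),.06,.076,.086); print(' collar',len(C),rect(C),circ(C).round(4),np.median(C[:,2]))
    T=near(P,(.64,-.07),.09,.040,.0535);print(' tubetop',len(T))
    G=near(P,(.57,-.26),.05,.086,.099); print(' bar',len(G),rect(G),G.mean(0).round(4),np.median(G[:,2]))
    S=near(P,(.57,-.26),.05,.062,.073); print(' captop',len(S),rect(S),circ(S,None).round(4))
    Rk=near(P,(.488,.221),.13,.041,.049); print(' rack',rect(Rk),np.median(Rk[:,2]))
    W=near(P,(.58,-.06),.025,.07,.09); print(' well',len(W),W.mean(0).round(4), circ(W).round(4) if len(W)>5 else '')
    t=near(P,(.5,0),.4,-.01,.01); print(' table',np.median(t[:,2]).round(4))
E
python3 - <<'E'
import cv2
a=cv2.imread('pics/top0.png'); s=cv2.imread('pics/scene0.png')
f=lambda i:cv2.resize(i,(390,390),interpolation=3)
cv2.imwrite('pics/c3.png',cv2.hconcat([f(a[155:245,165:255]),f(s[165:235,330:400])]))
E
```

```text
scene vialtop 64 [0.5632 0.2405] (array([560.7, 241.8]), array([23.2, 27.4]), 53.0) z 0.08632433623028327
 housing (array([588.8, -57.5]), array([123. , 161.6]), 78.8) 0.057429434791570005
 collar 334 (array([571.8, -54.9]), array([75. , 77.8]), 87.0) [ 0.5719 -0.0552  0.0333] 0.08082903845937225
 tubetop 782
 bar 146 (array([ 566.9, -259.6]), array([43.7, 19.8]), 48.2) [ 0.5685 -0.2605  0.0914] 0.0920102937624108
 captop 241 (array([ 574.4, -262.3]), array([54.6, 38.4]), 74.2) [ 0.5657 -0.2577  0.0233]
 rack (array([485.7, 227.4]), array([222.5,  68. ]), 10.5) 0.04655204430088536
 well 135 [ 0.5782 -0.0604  0.0783] [ 0.5723 -0.056   0.016 ]
 table 0.0008
top vialtop 104 [0.5606 0.2389] (array([560.3, 238.9]), array([25.6, 22.9]), 86.9) z 0.08392892061981286
 housing (array([590.4, -61. ]), array([120.5, 158.4]), 78.5) 0.055461469043479414
 collar 335 (array([571.6, -57.4]), array([75. , 73.9]), 83.4) [ 0.5718 -0.057   0.0339] 0.07902991209398334
 tubetop 727
 bar 157 (array([ 567.3, -260.7]), array([44. , 16.6]), 48.6) [ 0.5671 -0.2602  0.0916] 0.09167531258039878
 captop 270 (array([ 567.5, -261.7]), array([55.6, 53.1]), 3.6) [ 0.569  -0.2625  0.023 ]
 rack (array([481.3, 244.3]), array([221.9, 101.3]), 10.8) 0.04397255662046042
 well 84 [ 0.5783 -0.0597  0.0781] [ 0.5727 -0.0572  0.0162]
 table -0.0009
```

View pics/c3.png

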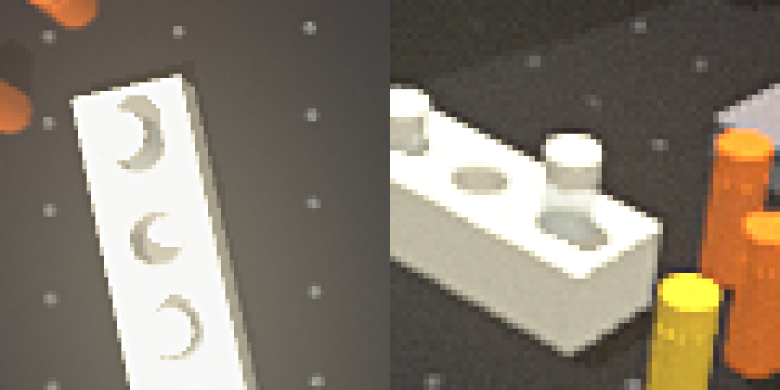

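The crop confirms a clear vial with a white cap in the end hole, with the neighbouring hole empty. The measured points agree with the given sizes: the vial is at (0.5605, 0.240), the collar at (0.572, -0.056) with yaw -11.4°, and the cap at (0.567, -0.260) with its bar at 48.5°. Now I move above the vial.

```bash
python3 -m handwheel '[[0.2,4,-5.4,0,5],[0.4,8,-10.8,0,10],[0.43,12,-16.2,0,15],[0.43,16,-21.6,0,20],[0.43,20,-27,0,25],[0.43,24,-32.4,0,30],[0.43,28.2,-37.5,0,35],[0.43,28.2,-37.5,0,35]]' 15
```

```text
time_s: 1.6
tcp_pos: [0.5622, 0.2372, 0.2267]
eef_rot: [180.0, -0.0, 10.6]
contact_force: [-0.4, 0.3, 0.2]
gripper_width: 0.0499
gripper_force: 0.0
```

```bash
python3 -m handwheel '[[0.43,0,0,-4,0],[0.43,0,0,-8,0],[0.43,0,0,-12.7,0],[0.43,0,0,-12.7,0],[0.43,0,0,-12.7,0]]'
python3 - <<'E'
from h import *
print(get_state()['tcp_pos'])
o=[]
for n,(u,v) in (('scene',(362,190)),('top',(196,184))):
    im,d=imaging.capture(n); np.save(n+'1.npy',d)
    o.append(cv2.resize(im[v-35:v+35,u-35:u+35,::-1],(390,390),interpolation=3))
    P,uv=cloud(n,d); c=get_state()['tcp_pos']
    F=near(P,c,.06,c[2]-.004,c[2]+.06); print(n,len(F)); 
    V=near(P,(.561,.238),.025,.080,.092); print('vialtop',len(V),V[:,:2].mean(0).round(4),rect(V) if len(V)>4 else '')
    print('tcp px',proj(n,c))
cv2.imwrite('pics/c4.png',cv2.hconcat(o))
E
```

```text
time_s: 2.22
tcp_pos: [0.5618, 0.2403, 0.1013]
eef_rot: [-180.0, -0.1, 10.6]
contact_force: [0.7, 0.1, -0.0]
gripper_width: 0.0498
gripper_force: 0.0
[0.56182901 0.24029569 0.10127192]
scene 316
vialtop 56 [0.5639 0.2407] (array([563.7, 242.2]), array([22.7, 27.8]), 12.2)
tcp px [[363.05470132 186.66018801]]
top 0
vialtop 15 [0.5634 0.2382] (array([563.1, 240.6]), array([16.3, 19.1]), 8.3)
tcp px [[189.81138812 184.18181981]]
```

View pics/c4.png

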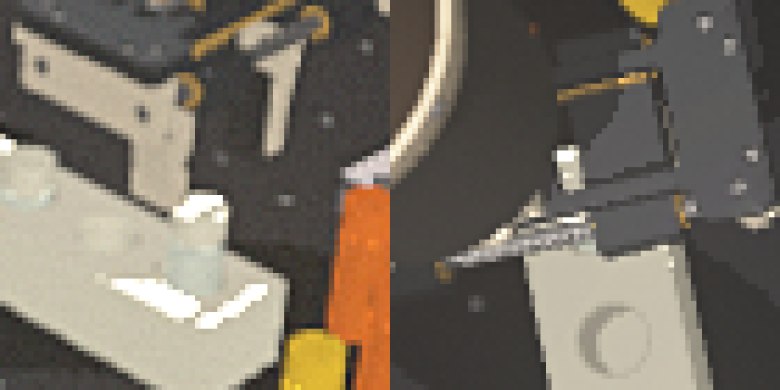

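The crop shows the fingers straddling the vial's white cap, which is at about (200,215) in its left half. I descend and grip.

```bash
python3 -m handwheel '[[0.43,0,0,-2.2,0],[0.43,0,0,-4.3,0],[0.43,0,0,-4.3,0],[0.8,0,0,-4.3,0],[0.8,0,0,-4.3,0],[0.8,0,0,-4.3,0],[0.8,0,0,-4.3,0]]' 15
```

```text
time_s: 3.2
tcp_pos: [0.5613, 0.24, 0.0574]
eef_rot: [-180.0, -0.1, 10.6]
contact_force: [-1.0, -0.5, 4.5]
gripper_width: 0.0256
gripper_force: 15.0
```

```bash
python3 -m handwheel '[[0.8,0,0,3,0],[0.8,0,0,7,0],[0.8,0,0,12,0],[0.8,0.2,-6,12,0],[0.8,0.4,-12,12,0],[0.8,0.7,-18,12,0],[0.8,0.9,-24,12,0],[0.8,1.1,-29.6,12,0]]'; python3 -m handwheel '[[0.8,0,0,-3,0],[0.8,0,0,-4,0],[0.8,0,0,-4,0]]'
cat > look.py <<'E'
from h import *
import sys
s=get_state(); print(s['tcp_pos'].round(4),s['contact_force'].round(1)); c=s['tcp_pos']
o=[]
for n,(u,v) in (('scene',(275,230)),('top',(324,175))):
    im,d=imaging.capture(n); np.save(n+sys.argv[1]+'.npy',d)
    o.append(cv2.resize(im[v-45:v+45,u-45:u+45,::-1],(390,390),interpolation=3))
    P,uv=cloud(n,d)
    for z in np.arange(c[2]-.045,c[2]-.001,.008):
        V=near(P,c,.02,z,z+.008)
        if len(V)>12: print(n,'body z',z.round(3),len(V),V[:,:2].mean(0).round(4),'circ',circ(V,.013).round(4))
    C=near(P,(.572,-.056),.05,.076,.086); print(n,' collar',len(C),circ(C,.0345).round(4),rect(C))
cv2.imwrite(f'pics/l{sys.argv[1]}.png',cv2.hconcat(o))
E
python3 look.py 2
```

```text
time_s: 4.2
tcp_pos: [0.5715, -0.0582, 0.1767]
eef_rot: [-180.0, -0.0, 10.6]
contact_force: [1.0, 0.2, -0.7]
gripper_width: 0.0257
gripper_force: 15.0
time_s: 4.58
tcp_pos: [0.5714, -0.056, 0.136]
eef_rot: [180.0, 0.1, 10.6]
contact_force: [-0.2, -0.1, -1.2]
gripper_width: 0.0254
gripper_force: 15.0
[ 0.5714 -0.056   0.136 ] [-0.2 -0.1 -1.2]
scene body z 0.091 28 [ 0.5781 -0.0592] circ [ 0.569  -0.0542]
scene body z 0.099 33 [ 0.5786 -0.0596] circ [ 0.5695 -0.054 ]
scene body z 0.107 32 [ 0.5782 -0.0596] circ [ 0.5692 -0.0542]
scene body z 0.115 29 [ 0.5785 -0.059 ] circ [ 0.5697 -0.0541]
scene body z 0.123 32 [ 0.5788 -0.0594] circ [ 0.5691 -0.0543]
scene body z 0.131 30 [ 0.5806 -0.0557] circ [ 0.5698 -0.0546]
scene  collar 286 [ 0.5711 -0.0549] (array([572.8, -56.7]), array([73.4, 71.5]), 58.4)
top  collar 74 [ 0.5705 -0.0561] (array([545.7, -57.9]), array([27.2, 70. ]), 2.4)
```

View pics/l2.png

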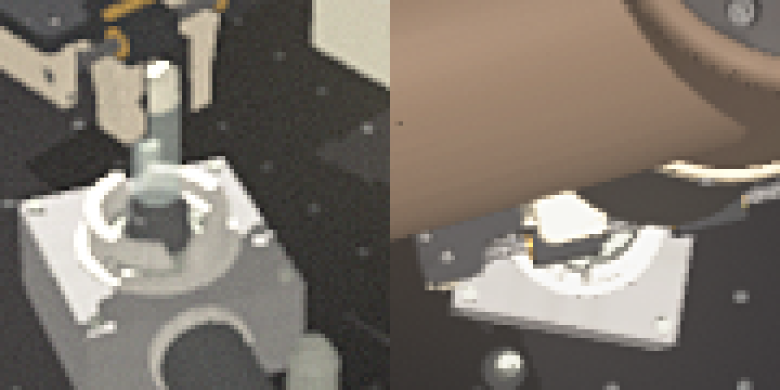

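Run:
```python
from h import *
S,_=cloud('scene',np.load('scene0.npy')); T,_=cloud('top',np.load('top0.npy'))
for c,(a,b) in (((.666,.215),(.02,.07)),((.651,.283),(.02,.07)),((.56,.239),(.068,.083)),((.56,.239),(.05,.066))):
    V=near(S,c,.02,a,b); t=near(S,c,.02,(.081 if c[0]<.6 else .072),.09); tt=near(T,c,.022,(.080 if c[0]<.6 else .071),.09)
    print('side',circ(V,.013).round(4),'scene top',mid(t)[:2].round(4),t[:,:2].mean(0).round(4),'top top',tt[:,:2].mean(0).round(4),circ(tt[:,:2],.0087).round(4))
for P,n in((S,'s'),(T,'t')):
    W=near(P,(.5725,-.057),.021,.074,.085); print(n,len(W),circ(W).round(4),circ(W,.016).round(4),mid(W).round(4))
```

```text
side [0.6647 0.2211] scene top [0.666  0.2192] [0.6665 0.2189] top top [0.6652 0.2178] [0.6655 0.2177]
side [0.6458 0.2867] scene top [0.6485 0.2859] [0.6491 0.2843] top top [0.6482 0.2827] [0.6477 0.2827]
side [0.5593 0.2439] scene top [0.5627 0.242 ] [0.5628 0.2409] top top [0.5606 0.2389] [0.5608 0.2391]
side [0.5602 0.2436] scene top [0.5627 0.242 ] [0.5628 0.2409] top top [0.5606 0.2389] [0.5608 0.2391]
s 102 [ 0.5712 -0.0552  0.0159] [ 0.5712 -0.0552] [ 0.5706 -0.0555  0.0788]
t 70 [ 0.5717 -0.0568  0.0159] [ 0.5717 -0.0568] [ 0.5718 -0.0566  0.0788]
```

```bash
python3 -m handwheel '[[0.8,0.05,0.05,0,0],[0.8,0.05,0.05,-0.5,0],[0.8,0.05,0.05,-0.9,0],[0.8,0.05,0.05,-1.2,0],[0.8,0.05,0.05,-1.5,0],[0.8,0.05,0.05,-1.5,0]]'; python3 -c "
from h import *;s=get_state();print(s['contact_force'],s['moment'])"
```

```text
time_s: 5.42
tcp_pos: [0.5721, -0.0559, 0.1212]
eef_rot: [180.0, 0.0, 10.6]
contact_force: [0.7, -0.3, -0.5]
gripper_width: 0.0252
gripper_force: 15.0
[ 0.70476828 -0.32753103 -0.49214805] [-0.03310725  0.00558454 -0.02668577]
```

```bash
python3 -m handwheel '[[0.8,0,0,-0.8,0],[0.8,0,0,-1.6,0],[0.8,0,0,-2.4,0],[0.8,0,0,-3.2,0],[0.8,0,0,-3.7,0],[0.8,0,0,-3.7,0]]'; python3 -c "
from h import *;s=get_state();print(s['contact_force'],s['moment'])"
```

```text
time_s: 6.18
tcp_pos: [0.5721, -0.0559, 0.0841]
eef_rot: [180.0, 0.1, 10.6]
contact_force: [0.9, 0.0, -0.8]
gripper_width: 0.0254
gripper_force: 15.0
[ 0.90891514  0.04397235 -0.828088  ] [-0.07520206 -0.03057283 -0.02199217]
```

Nothing resisted on the way down, so I release (opening to 50 mm), retreat upward and check.

```bash
python3 -m handwheel '[[0.6,0,0,0,0],[0.5,0,0,0,0],[0.43,0,0,0,0],[0.43,0,0,0,0],[0.43,0,0,3,0],[0.43,0,0,8,0],[0.43,0,-5,12,5],[0.43,0,-10,12,10]]'
python3 - <<'E'
from h import *
o=[]
for n,(u,v) in (('scene',(275,230)),('top',(324,175))):
    im,d=imaging.capture(n); np.save(n+'3.npy',d)
    o.append(cv2.resize(im[v-45:v+45,u-45:u+45,::-1],(390,390),interpolation=3))
    P,uv=cloud(n,d); t=near(P,(.572,-.056),.025,.1,.12); print(n,len(t),t[:,:2].mean(0).round(4) if len(t) else '',np.percentile(t[:,2],[50,90]) if len(t) else '')
    for z in(.085,.095): 
        V=near(P,(.572,-.056),.02,z,z+.01); print(len(V), circ(V,.013).round(4) if len(V)>9 else '')
cv2.imwrite('pics/l3.png',cv2.hconcat(o))
E
```

```text
time_s: 7.18
tcp_pos: [0.5745, -0.1565, 0.2089]
eef_rot: [179.8, -0.4, 20.9]
contact_force: [-0.1, 0.5, -1.1]
gripper_width: 0.0499
gripper_force: 0.0
scene 107 [ 0.5727 -0.0569] [0.11029781 0.1125492 ]
40 [ 0.5686 -0.0548]
43 [ 0.5687 -0.0543]
top 0  
0 
0
```

View pics/l3.png

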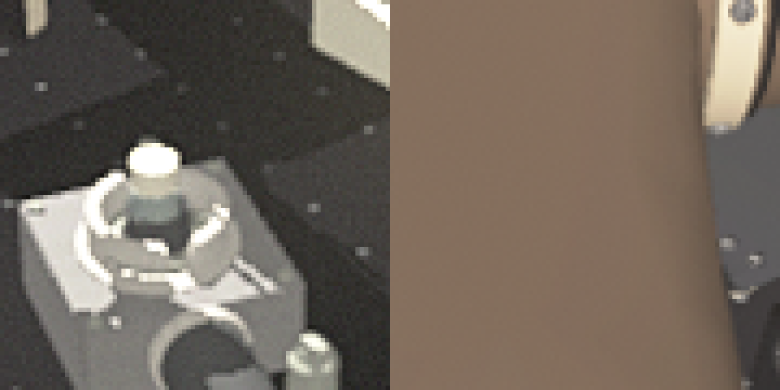

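The vial is seated: its top is at about 0.110 m, upright in the well. Next is the cap.

```bash
python3 -m handwheel '[[0.43,-0.1,-3,0,7],[0.43,-0.2,-6,-1,14],[0.43,-0.4,-9,-3,21],[0.43,-0.45,-10.3,-5,28],[0.43,-0.45,-10.3,-8,28],[0.43,-0.45,-10.3,-8,28]]'; python3 -c "
from h import *;s=get_state();print(s['tcp_pos'],s['eef_rot'],s['joints'].round(1))
P,_=cloud('top',imaging.capture('top')[1]);G=near(P,(.57,-.26),.05,.086,.099);print(len(G),rect(G) if len(G)>5 else '')
P,_=cloud('scene',imaging.capture('scene')[1]);G=near(P,(.57,-.26),.05,.086,.099);print(len(G),rect(G))"
```

```text
time_s: 8.02
tcp_pos: [0.566, -0.2584, 0.1221]
eef_rot: [-179.7, 0.1, 48.5]
contact_force: [-0.4, 0.1, 0.8]
gripper_width: 0.0497
gripper_force: 0.0
[ 0.56598218 -0.25841646  0.12213295] [-1.79742456e+02  1.40508774e-01  4.85415872e+01] [ -6.6  20.6 -13.8  -0.  -55.9 145.2]
0 
128 (array([ 566.3, -260.1]), array([43.5, 19.6]), 45.6)
```

```bash
python3 -m handwheel '[[0.43,0.15,-0.1,-2,0],[0.43,0.15,-0.1,-4,0],[0.43,0.15,-0.1,-5,0],[0.43,0.15,-0.1,-5,0],[0.9,0.15,-0.1,-5,0],[0.9,0.15,-0.1,-5,0],[0.9,0.15,-0.1,-5,0],[0.9,0.15,-0.1,-5,0]]' 50; python3 -m handwheel '[[0.9,0,0,0,0],[0.9,0,0,0,0]]'
```

```text
time_s: 9.12
tcp_pos: [0.5693, -0.2598, 0.0748]
eef_rot: [180.0, -0.0, 48.6]
contact_force: [-2.8, 0.5, -1.5]
gripper_width: 0.0152
gripper_force: 43.4
time_s: 9.38
tcp_pos: [0.5693, -0.2598, 0.0746]
eef_rot: [-180.0, 0.0, 48.6]
contact_force: [-1.5, 0.4, 0.8]
gripper_width: 0.0154
gripper_force: 49.9
```

```bash
python3 -m handwheel '[[0.9,0,0,4,0],[0.9,0,0,9,0],[0.9,0,0,13,0],[0.9,0.1,4,13,-10],[0.9,0.1,8,13,-20],[0.9,0.2,12,13,-30],[0.9,0.2,16,13,-40],[0.9,0.3,20.4,13,-50]]'; python3 -m handwheel '[[0.9,0,0,0,-10],[0.9,0,0,0,-10],[0.9,0,0,0,-10]]'
cat > look2.py <<'E'
from h import *
import sys
s=get_state(); c=s['tcp_pos']; print(c.round(4),s['eef_rot'].round(1),s['contact_force'].round(1)); e=c[2]-.0746
o=[]
for n,(u,v) in (('scene',(275,210)),('top',(324,175))):
    im,d=imaging.capture(n)
    o.append(cv2.resize(im[v-55:v+55,u-55:u+55,::-1],(390,390),interpolation=3))
    P,uv=cloud(n,d)
    S=near(P,c,.05,e+.005,e+.064); 
    if len(S)>20: print(n,'shell',len(S),circ(S,.028).round(4))
    G=near(P,c,.05,e+.064,e+.071); print(n,'captop',len(G),circ(G,.02).round(4) if len(G)>9 else '',rect(G) if len(G)>9 else '')
    Q=near(P,c,.042,e-.001,e+.02); Q=Q[np.hypot(*(Q[:,:2]-c[:2]).T)>.0305]; print(n,'pins',len(Q),Q.mean(0).round(4) if len(Q) else '')
    print('edge px',proj(n,[[.5721,-.0559,e],[.5721,-.0559,.08]]).round(1).tolist())
cv2.imwrite(f'pics/l{sys.argv[1]}.png',cv2.hconcat(o))
E
python3 look2.py 4
python3 - <<'E'
from h import *
S,_=cloud('scene',np.load('scene0.npy')); V=near(S,(.567,-.26),.05,.005,.064); print('cap shell before',circ(V,.028).round(4))
E
```

```text
time_s: 10.38
tcp_pos: [0.5719, -0.0546, 0.2043]
eef_rot: [-180.0, 0.0, -1.8]
contact_force: [0.7, 0.1, -2.4]
gripper_width: 0.0155
gripper_force: 49.9
time_s: 10.75
tcp_pos: [0.5722, -0.0562, 0.2043]
eef_rot: [180.0, 0.0, -11.2]
contact_force: [0.4, -0.3, -2.7]
gripper_width: 0.0158
gripper_force: 49.9
[ 0.5722 -0.0562  0.2043] [180.    0.  -11.2] [ 0.4 -0.3 -2.7]
scene shell 585 [ 0.5674 -0.0534]
scene captop 159 [ 0.574  -0.0566] (array([577.4, -60.4]), array([52.6, 39.4]), 56.6)
scene pins 5 [ 0.6041 -0.0616  0.1432]
edge px [[264.8, 215.2], [265.1, 233.0]]
top shell 102 [ 0.5202 -0.0353]
top captop 61 [ 0.5636 -0.0543] (array([546.4, -55.3]), array([10.4, 35. ]), 6.6)
top pins 17 [ 0.5395 -0.0523  0.1394]
edge px [[326.3, 173.7], [323.8, 177.3]]
cap shell before [ 0.5656 -0.2594]
```

View pics/l4.png

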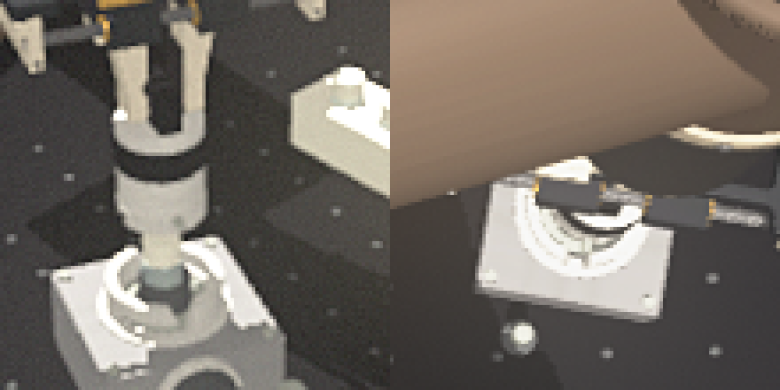

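Run:
```python
from h import *
im,d=imaging.capture('scene'); K,D,R,t=cal('scene')
P,uv=cloud('scene',d); c=np.array([.572,-.056]); e=get_state()['tcp_pos'][2]-.0746
def cols(z0,z1,r,name):
    m=(np.hypot(*(P[:,:2]-c).T)<r)&(P[:,2]>z0)&(P[:,2]<z1); q=uv[m]; L=[]
    for v in np.unique(q[:,1]):
        w=q[q[:,1]==v,0]; L.append(((w.min()+w.max())/2,w.max()-w.min()+1,v))
    L=np.array(L); print(name,len(L)); print(L[:,:2].T.round(1).tolist(),'mid',np.median(L[:,0]))
cols(e+.015,e+.06,.04,'cap')
cols(.087,.108,.025,'vial')
cols(.060,.078,.045,'collar')
for z in (e+.04,.1,.07): print(z.round(3),proj('scene',[.572,-.056,z]))
print('1mm x,y in px',proj('scene',[[.573,-.056,.1],[.572,-.055,.1]])-proj('scene',[.572,-.056,.1]))
```

```text
cap 26
[[277.0, 251.0, 264.0, 264.0, 264.0, 264.0, 264.0, 264.0, 264.5, 264.5, 264.0, 264.0, 264.0, 264.0, 264.5, 264.5, 264.5, 264.5, 264.0, 264.5, 264.5, 265.0, 264.0, 263.5, 264.0, 267.0], [1.0, 1.0, 27.0, 27.0, 27.0, 27.0, 27.0, 27.0, 26.0, 26.0, 25.0, 25.0, 25.0, 25.0, 26.0, 26.0, 26.0, 24.0, 25.0, 24.0, 24.0, 23.0, 19.0, 16.0, 7.0, 7.0]] mid 264.0
vial 11
[[264.5, 264.5, 264.5, 264.5, 265.0, 265.0, 265.0, 265.0, 264.5, 265.5, 266.5], [12.0, 12.0, 12.0, 12.0, 11.0, 11.0, 11.0, 11.0, 10.0, 8.0, 2.0]] mid 265.0
collar 28
[[276.0, 264.5, 265.5, 264.5, 265.0, 265.0, 265.5, 265.0, 265.0, 264.5, 267.0, 265.0, 266.0, 266.0, 265.0, 266.5, 266.5, 266.5, 265.5, 265.5, 269.5, 264.5, 265.5, 265.5, 263.5, 266.0, 264.5, 266.0], [1.0, 14.0, 18.0, 22.0, 23.0, 25.0, 26.0, 27.0, 27.0, 28.0, 29.0, 35.0, 35.0, 37.0, 37.0, 34.0, 34.0, 34.0, 30.0, 34.0, 24.0, 32.0, 24.0, 24.0, 16.0, 21.0, 8.0, 1.0]] mid 265.5
0.17 [[264.39884665 200.0925847 ]]Traceback (most recent call last):
  File "<stdin>", line 12, in <module>
AttributeError: 'float' object has no attribute 'round'
```

The lateral check shows the cap mid-column at 264.2 against an expected 264.4, and the collar at 265.3 against 265.0, so the cap is about 1 mm off. I nudge it and descend over the vial.

```bash
python3 -m handwheel '[[0.9,0.1,0.05,-1,0],[0.9,0.1,0.05,-2,0],[0.9,0.1,0.05,-3,0],[0.9,0.1,0.05,-4,0],[0.9,0.1,0.05,-4.8,0],[0.9,0.1,0.05,-5.2,0],[0.9,0.1,0.05,-5.2,0]]' 60; python3 -m handwheel '[[0.9,0,0,-0.3,0],[0.9,0,0,-0.6,0],[0.9,0,0,-0.8,0],[0.9,0,0,-0.8,0]]'; python3 -c "
from h import *;s=get_state();print(s['contact_force'],s['moment'])"
```

```text
time_s: 11.78
tcp_pos: [0.5732, -0.0553, 0.1523]
eef_rot: [180.0, 0.0, -11.4]
contact_force: [0.4, 0.1, -1.6]
gripper_width: 0.0158
gripper_force: 59.9
time_s: 12.28
tcp_pos: [0.5732, -0.0553, 0.1444]
eef_rot: [180.0, 0.0, -11.4]
contact_force: [-0.3, 0.0, -2.1]
gripper_width: 0.0155
gripper_force: 59.9
[-0.32295586  0.00660786 -2.05822483] [-0.04203479  0.01648474 -0.03995458]
```

```bash
python3 -m handwheel '[[0.9,0,0,-0.2,0],[0.9,0,0,-0.4,0],[0.9,0,0,-0.6,0],[0.9,0,0,-0.6,0]]'; python3 -m handwheel '[[0.9,0,0,-0.2,0],[0.9,0,0,-0.4,0],[0.9,0,0,-0.5,0],[0.9,0,0,-0.5,0]]'; python3 -c "
from h import *;s=get_state();print(s['contact_force'],s['moment'])"
```

```text
time_s: 12.78
tcp_pos: [0.5732, -0.0553, 0.1383]
eef_rot: [180.0, 0.0, -11.4]
contact_force: [0.8, 0.2, -1.8]
gripper_width: 0.0156
gripper_force: 59.9
time_s: 13.28
tcp_pos: [0.5735, -0.0553, 0.1337]
eef_rot: [-180.0, -0.0, -11.4]
contact_force: [0.1, -0.1, 1.0]
gripper_width: 0.0157
gripper_force: 59.9
[ 0.07725499 -0.13901159  1.01106533] [ 0.0500517   0.03050395 -0.01791009]
```

The pins are in the slots and the seat is touched, with about 3 N at the expected height. I push 8.5 mm.

```bash
python3 -m handwheel '[[0.9,0,0,-0.2,0],[0.9,0,0,-0.4,0],[0.9,0,0,-0.6,0],[0.9,0,0,-0.6,0],[0.9,0,0,-0.6,0]]'; python3 -c "
from h import *;s=get_state();print(s['contact_force'],s['moment'])"
```

```text
time_s: 13.9
tcp_pos: [0.5735, -0.0553, 0.1277]
eef_rot: [-180.0, -0.0, -11.4]
contact_force: [0.8, 0.6, 3.1]
gripper_width: 0.0156
gripper_force: 59.9
[0.76035883 0.55684194 3.0775533 ] [ 0.12021872 -0.09113989  0.007128  ]
```

```bash
python3 -m handwheel '[[0.9,0,0,0,-6],[0.9,0,0,0,-12],[0.9,0,0,0,-18],[0.9,0,0,0,-24],[0.9,0,0,0,-30],[0.9,0,0,0,-30]]'; python3 -c "
from h import *;s=get_state();print(s['contact_force'],s['moment'])"
```

```text
time_s: 14.65
tcp_pos: [0.5738, -0.056, 0.128]
eef_rot: [180.0, -0.1, -41.3]
contact_force: [2.2, -4.3, 2.6]
gripper_width: 0.0156
gripper_force: 60.0
[ 2.15682011 -4.25089063  2.6054685 ] [-2.02300514 -0.7797942   0.20880953]
```

```bash
python3 -m handwheel '[[0.9,0.03,-0.05,0,-6],[0.9,0.05,-0.1,0,-12],[0.9,0.05,-0.1,0,-18],[0.9,0.05,-0.1,0,-24],[0.9,0.05,-0.1,0,-30],[0.9,0.05,-0.1,0,-30]]'; python3 -c "
from h import *;s=get_state();print(s['contact_force'],s['moment'])"
```

```text
time_s: 15.4
tcp_pos: [0.5733, -0.0571, 0.1275]
eef_rot: [179.9, -0.0, -71.3]
contact_force: [0.1, -4.8, 3.3]
gripper_width: 0.0155
gripper_force: 60.0
[ 0.1159013  -4.78168205  3.324839  ] [-2.14559317  0.00344531  0.25221629]
```

```bash
python3 -m handwheel '[[0.9,0,-0.05,0,-6],[0.9,0,-0.1,0,-12],[0.9,0,-0.1,0,-17],[0.9,0,-0.1,0,-17],[0.9,0,-0.1,0,-17]]'; python3 -c "
from h import *;s=get_state();print(s['contact_force'],s['moment'])"
```

```text
time_s: 16.02
tcp_pos: [0.573, -0.0577, 0.1273]
eef_rot: [179.9, -0.0, -88.2]
contact_force: [-2.8, -4.7, 3.3]
gripper_width: 0.0158
gripper_force: 60.0
[-2.82462317 -4.65428047  3.27918521] [-1.90751923  1.00920623  0.30609242]
```

```bash
python3 -m handwheel '[[0.9,0,0,0,-2],[0.9,0,0,0,-4],[0.9,0,0,0,-4],[0.9,0,0,0,-4]]'; python3 -c "
from h import *;s=get_state();print(s['contact_force'],s['moment'])"
```

```text
time_s: 16.52
tcp_pos: [0.5722, -0.0577, 0.1273]
eef_rot: [179.8, -0.1, -92.2]
contact_force: [-5.2, -5.2, 5.8]
gripper_width: 0.0155
gripper_force: 60.5
[-5.21217544 -5.17466554  5.78509619] [-1.58014708  2.07913456  0.86180981]
```

```bash
python3 look2.py 5
python3 - <<'E'
import cv2; i=cv2.imread('pics/l5.png')[:,:390]; cv2.imwrite('pics/l6.png',cv2.resize(i,(590,590),interpolation=3))
E
```

```text
[ 0.5722 -0.0577  0.1273] [ 1.798e+02 -1.000e-01 -9.220e+01] [-5.2 -5.2  5.8]
scene shell 915 [ 0.5738 -0.0565]
scene captop 150 [ 0.5759 -0.0565] (array([577.8, -56.7]), array([53.9, 44.4]), 56.5)
scene pins 230 [ 0.591  -0.0715  0.0617]
edge px [[265.3, 242.5], [265.1, 233.0]]
top shell 123 [ 0.5603 -0.0513]
top captop 0  
top pins 71 [ 0.5479 -0.0438  0.0585]
edge px [[322.5, 179.0], [323.8, 177.3]]
```

View pics/l6.png

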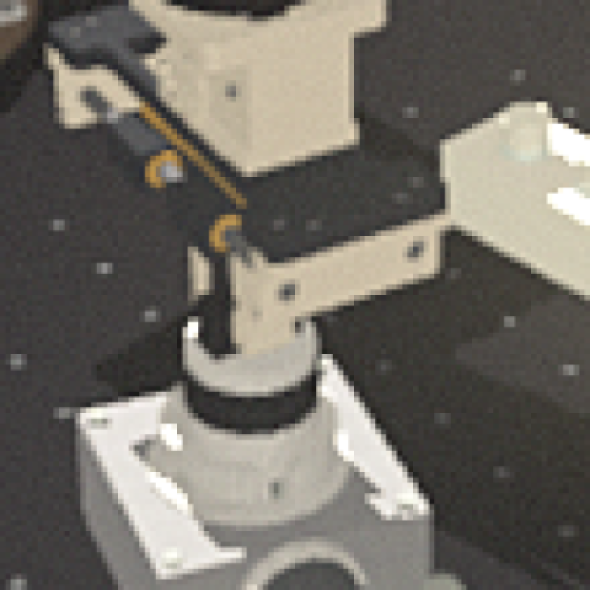

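The picture shows the cap sunk upright in the collar, centred at about (250,420), with the fingers still across its grip bar. The moment rose from 0.31 to 0.86 N m at 81° of turn, so it is at the stop. I hand in.

```bash
python3 -c "
from h import *;print(r.close_job())"
```

```text
the job is handed in; nothing more can be done
None
```

I handed the job in with the vial seated in the well and the cap gripped, pushed down about 9 mm and turned 81° to its stop; the hand-in returned no verdict, and cap angle and seat depth are inferred from the tool pose and forces.

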